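Unclip a shaping tool from the pot bench rail

TASK

Take the yellow-topped shaping tool off the steel rail for cleaning: rock it back so that its red sprung catch snaps free of the rail, slide it along until you feel its hook come out through the gap hidden under the rail's other edge, a few centimetres to one side or the other, without wrenching the rail, and set it down gently on its feet inside the steel tray. Leave the blue-topped tool clipped where it is and do not disturb the pot, the jar or the wooden block.

Things in the scene. Friction and masses are not known exactly. Their poses are not given: they have to be found in the camera images.
- rail: fixed rail, 460 mm long along y, end stops 20 mm high; origin on the bench under its middle, x across, z up. Neck 12 mm wide, on it a flat head 44 mm wide (x -22 to +22 mm), underside 34, top 40 mm above the bench. Under the head's -x edge hangs a 7 mm deep lip with one gap 36 mm wide, unseen from above; the gap's middle lies 20 to 45 mm along the rail from where the yellow tool starts, either way: to be felt for
- yellow_grip (a point): centre of the yellow-topped tool's grip fin, 42 mm above the rail's top when clipped on. x across the rail, y along it, z up. Fin: plain upright block, 34 mm (x) by 16 mm (y), from 24 mm below this point to 18 mm above; pinch its 16 mm. Under it a bridge 18 mm thick, x -43 to +30 mm, y +-25 mm, rests on the rail. Feet below both ends of the bridge, ending 63 mm below this point
- yellow: the same tool, loose, about 0.2 to 0.4 kg, same axes; origin at the middle of the rail's top when clipped on, 10 mm to -x of and 42 mm below its grip point, 21 mm above its feet. On the -x side it has a curved steel blade (reaching 72 mm from this origin) and a rigid hook under the rail head, on the +x side a red sprung catch with a thumb tab
- blue_grip (a point): the same point on the blue-topped tool (same shape but with a straight blade), clipped on the same rail 130 to 160 mm from the yellow one, on either side of it; to be left alone
- tray_in (a point): centre of the inner floor (4 mm above the bench) of the shallow fixed steel tray, axes along its sides, z up; inside 192 mm (x) by 162 mm (y), rim 18 mm above the bench. There is room for the tool's feet; its blade may overhang the rim
- pot: bystander: small terracotta pot, 84 mm across, 75 mm high, loose; origin at its underside
- jar: bystander: amber jar with white lid, 60 mm across, 85 mm high, loose; origin at its underside
- block: bystander: loose wooden block 90 x 50 x 30 mm; origin at its underside
- yellow_hook (a point): top edge of the rail head above the tool's rigid hook (-x side): rock about this edge. The hook, 20 mm wide along y, its prong 4.5 mm inside the edge, does not yield to a straight pull. Rocked 20 to 25 deg, the tool slides along the rail; pulled to -x, it stops within 8 mm where the lip is, but over the gap goes 15 mm, and the hook is out: then lift
- yellow_nose (a point): lower +x edge of the rail head, where the red catch's sloped nose reaches 3.5 mm under it, 1 mm below. The catch needs no pressing: rocking the tool with this side rising forces the nose outward past the edge (0.5 to 1.2 N m of turning, or about 15 N of lift at the fin; it drops once the nose has passed, at 10 to 17 deg); at about 20 deg it is clear above the rail's top
Not all that is in view belongs to the job. Leave any purple look-alike of the yellow alone. Leave any turquoise look-alike of the part that bears blue_grip alone.

How it is judged (in metres and radians):
On the way:
1. the yellow-topped tool is off the rail: lifted clear above it (z of yellow_grip in the frame of rail above 0.115 m), for 0.1 s.
At the end, for the whole second after the job is handed in: The yellow-topped tool stands at rest, released, on its feet on the tray's floor (upright within 0.1 rad, grip point 57 to 69 mm above the floor and within 85 mm (x) and 70 mm (y) of its middle); the blue-topped tool is still clipped on, moved less than 12 mm (x of yellow_grip in the frame of tray_in between -0.085 and 0.085 m and y of yellow_grip in the frame of tray_in between -0.07 and 0.07 m and z of yellow_grip in the frame of tray_in between 0.057 and 0.069 m and angle between yellow_grip's own z axis and vertical below 0.1 rad and linear speed of yellow below 0.02 m/s and distance of blue_grip from where it was at the start of the episode below 0.012 m and angle between blue_grip's own z axis and vertical below 0.07 rad); the robot touches nothing.
It fails at once if the rail was wrenched: more than 60 N between the yellow-topped tool and the rail (contact force between yellow and rail above 60 N).
It fails at once if the yellow-topped tool was dropped (falling at over 0.6 m/s with no finger on it) (linear speed of yellow above 0.6 m/s and contact force between the fingers and yellow below 0.2 N).
It fails at once if the blue-topped tool was pulled at or shifted by more than 15 mm (distance of blue_grip from where it was at the start of the episode above 0.015 m).
It fails at once if the pot, jar or block was moved by more than 20 mm (distance of any of pot, jar, block from where it was at the start of the episode above 0.02 m).
It also fails if it takes over 67 s, if anything falls off the work surface, if the arm or the gripper's body presses on something with over 40 N, if the wrist force passes 120 N, or if a joint passes its speed limit or range.

ROBOT

A 6-joint arm with a two-finger parallel gripper is mounted at the origin on the work surface. World frame = base frame: x ahead of the robot, y to its left, z up, the work surface at z = 0. Lengths are in mm, angles in rad, forces in N, time in s.
With the tool pointing down it reaches from about 300 to 775 mm from the base axis. Payload 14.6 kg.
Tool frame: the origin (TCP) lies between the finger pads; the fingertips stand 19 mm ahead of it and the grasp point (between the pads) is the TCP; x points along the fingers, y is the direction in which the jaws open and shut, and the axes are right-handed (so a half turn about x gives the same grasp; the last joint's range is limited). The gripper opens to 94 mm and grips with 3 to 60 N. Pads are 16 mm wide; open, the fingers measure 119 mm over their backs; the gripper's body (75 mm by 177 mm) begins 78 mm behind the grasp point.
Start: joints at [-1.336, 0.3, 1.521, -0, 1.321, -0.067], TCP at [163.475, -525.134, 224.446] pointing down, gripper open.
Joint ranges: [-3.03, 3.03], [-0.79, 2.21], [0.23, 2.52], [-1.04, 4.18], [0, 3.07], [-2.55, 2.55]. Speed limits (rad/s): [2.22, 2.22, 2.57, 3.14, 3.14, 3.14].

INTERFACE

Orientations are given as [roll, pitch, yaw] about the fixed x, y, z axes, in that order (R = Rz(yaw) Ry(pitch) Rx(roll)).
In Python, from cell import manip gives the robot as it stands.
- The arm moves only by the tool jog_arm, never from a script. Its argument "series" is one flat list of numbers, 7 for each row, row after row: the turn, a rotation vector about the world's x, y, z in rad, then the shift along the world's x, y, z in m, then the opening, from -1 (shut) to 1 (fully open). A call has 1 to 20 rows; each row is the pose to reach, as a shift and turn from the pose commanded when the call began; what a row does not reach only later rows make up. A row lasts 1/8 s, in which the tool goes at most 62.5 mm and 10.7 degrees, less where a joint would pass 70% of its speed; a pose out of reach is approached as far as the arm can. A call with a gripper value outside its range is refused whole. The fingers move at their own pace and stop on an object; "squeeze" is the grip in N (left out, the last holds). Time passes only in rows, so rows that repeat a pose let the fingers close. It gives the time, the measured TCP pose, the force and the opening at its end, in the units of the state.
- manip.read_state(): the state, without advancing time (a new reading comes with each control period).
- manip.camera(name): name is "scene" or "top" or "wrist"; returns a dict with "color" (400x640x3 uint8, blue, green, red), "range_z" (400x640 float32, mm along the optical axis (not along the pixel's ray), 0 where there is no reading), "fx", "fy", "cx", "cy" (pixels), "pose" (4x4, takes a point from camera to world coordinates); the wrist camera has in their place "mount" (4x4, takes a point from camera to tool coordinates, whose origin is the TCP and whose axes are the tool frame's). Camera axes: x right, y down, z forward; pixel columns grow to the right and rows downward; lengths in mm; the calibration is good to about 2 mm. A picture is of the moment at which its call begins: read the wrist's pose just before it.
- manip.sign_off(): hands the job in, once; it reports no verdict.
The state is a dict: "clock": time; "joints": joint angles; "qd": joint speeds; "effort": joint torques, N m; "eef_pos": TCP position; "eef_rot": TCP orientation; "wrist_force": force on the tool from outside, world axes, zero at the start; "moment": the same for the moment, N m; "finger_gap": finger opening in mm.
Only numpy, scipy, OpenCV 4.12 (cv2) and the standard library are available. Lean on these libraries where they do the work, as an engineer would, in place of code of your own. Each camera call takes 0.05 s, during which the arm holds its last target.

## Working session

There is one attempt and no reset: what is moved stays moved. The work goes in short steps, Python scripts to look and compute and a tool call to move; the robot and the scene stay as the last step left them, time stands still between calls to the robot, and variables do not carry over. Pictures are saved under pics/ and viewed, and the job is handed in when it is done.

Besides the shell and the picture viewer there is one more tool, called after "Call:" by a JSON object that holds its "name" and its "arguments". jog_arm: Moves the arm, as the interface text tells. Its arguments: {"type":"object","properties":{"series":{"type":"array","items":{"type":"number"}},"squeeze":{"type":"number"}},"required":["series"]}

```bash
mkdir -p pics; ls
cat > h.py <<'E'
import numpy as np, cv2, pickle
from cell import manip
def snap(n,tag):
    c=manip.camera(n); cv2.imwrite(f'pics/{n}_{tag}.png',c['color']); pickle.dump(c,open(f'pics/{n}_{tag}.pkl','wb')); return c
def pts(c,T=None):
    T=c['pose'] if T is None else T
    z=c['range_z'];v,u=np.mgrid[:z.shape[0],:z.shape[1]]
    P=np.stack([(u-c['cx'])/c['fx']*z,(v-c['cy'])/c['fy']*z,z,np.ones_like(z)],-1)
    return (P@np.array(T).T)[...,:3]
def ray(c,u,v,zp):
    T=np.array(c['pose']); d=T[:3,:3]@np.array([(u-c['cx'])/c['fx'],(v-c['cy'])/c['fy'],1]); o=T[:3,3]
    return o+d*(zp-o[2])/d[2]
E
python3 - <<'E'
from h import *
print(manip.read_state())
for n in('scene','top'):
    c=snap(n,'0'); print(n,c['fx'],c['cx'],c['cy'],np.array(c['pose']).round(3).tolist())
E
```

```text
pics
{'clock': 0.0, 'joints': array([-1.33558772e+00,  3.00444036e-01,  1.52161636e+00, -2.54897042e-05,
        1.32069498e+00, -6.65699893e-02]), 'qd': array([ 0.00134066, -0.00022684,  0.00228855, -0.00159272,  0.00061799,
       -0.00086541]), 'effort': array([ 1.72353277e-03, -5.31801581e+01, -3.52735054e+01,  7.08469329e-02,
        2.43713718e-02, -1.08839333e-04]), 'eef_pos': array([ 163.41794295, -524.89484582,  223.88624201]), 'eef_rot': array([-1.6161354 ,  1.56963335,  1.82724217]), 'wrist_force': array([ 0.24446605,  0.16926424, -0.02378303]), 'moment': array([-0.02785146,  0.01727083,  0.00950759]), 'finger_gap': 94.2227933459715}
scene 464.87193723356705 329.1566797741674 198.20327547253459 [[0.66, 0.621, -0.423, 1101.547], [0.751, -0.551, 0.363, -366.959], [-0.008, -0.557, -0.83, 1152.774], [0.0, 0.0, 0.0, 1.0]]
top 449.3671785120139 316.4155301138121 201.67756182575522 [[-0.007, -0.997, 0.073, 473.358], [-1.0, 0.006, -0.017, 80.024], [0.017, -0.073, -0.997, 1261.611], [0.0, 0.0, 0.0, 1.0]]
```

View pics/scene_0.png

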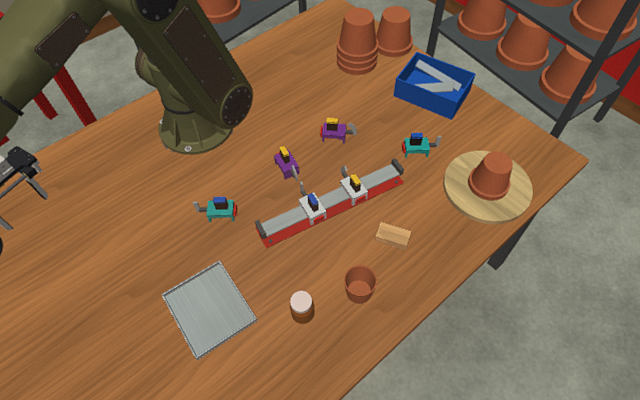

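View pics/top_0.png

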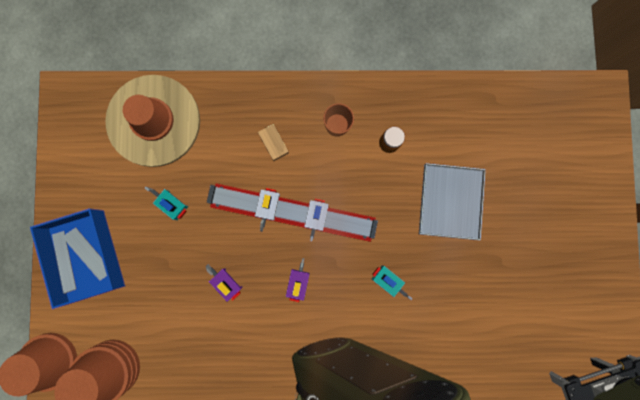

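The top view has up as +x and left as +y. The rail runs from (211,195) to (375,228), with yellow at (267,202) and blue at (317,212), blades toward the robot. The tray is at (452,202).

Run:
```python
from h import *
for n in('top','scene'):
    c=pickle.load(open(f'pics/{n}_0.pkl','rb')); P=pts(c); I=c['color']
    H=cv2.cvtColor(I,cv2.COLOR_BGR2HSV)
    print(n)
    for nm,lo,hi in(('y',(20,120,90),(35,255,255)),('b',(105,120,60),(125,255,255)),('red',(0,150,80),(5,255,255))):
        m=cv2.inRange(H,lo,hi); k,l,s,ce=cv2.connectedComponentsWithStats(m)
        for i in range(1,k):
            if s[i,4]>15 and 200<ce[i][0]<500 and ce[i][1]<300:
                q=P[l==i]; print(nm,s[i,4],ce[i].round(1),np.median(q,0).round(1),q.min(0).round(),q.max(0).round())
    # rail head z
    z=P[...,2]
    if n=='top':
        m=(z>36)&(z<44)&(P[...,0]>350)&(P[...,0]<600)&(P[...,1]>-110)&(P[...,1]<360); m=m.astype(np.uint8)
        k,l,s,ce=cv2.connectedComponentsWithStats(m)
        for i in range(1,k):
            if s[i,4]>100: print('rail',s[i],cv2.minAreaRect(P[l==i][:,:2].astype(np.float32)), np.median(P[l==i],0))
        for nm,reg in(('tray',(415,160,490,245)),('jar',(375,120,410,155)),('pot',(320,100,356,138)),('block',(255,120,290,163)),('bluebox',(30,200,125,310))):
            a,b,cc,d=reg; q=P[b:d,a:cc].reshape(-1,3); q=q[q[:,2]>(2.2 if nm=='tray' else 15)]
            print(nm,cv2.minAreaRect(q[:,:2].astype(np.float32)),np.percentile(q[:,2],[5,50,95]).round(1))
    a=I[150:260,180:400] if n=='top' else I[130:260,240:430]
    cv2.imwrite(f'pics/{n}_z.png',cv2.resize(a,None,fx=3.5,fy=3.5))
```

```text
top
y 80 [266.  201.1] [561.1 190.4  99. ] [473.  80.  85.] [ 577.  201. 1262.]
y 86 [223.4 288. ] [337.3 302.6  79.8] [321.  80.  67.] [ 473.  317. 1262.]
y 75 [296.2 288.6] [335.  114.3  80.3] [317.  80.  66.] [ 473.  122. 1262.]
b 51 [316.8 212.2] [531.7  58.8  99.4] [519.  51.  96.] [545.  67. 105.]
b 70 [389. 281.] [ 351.3 -128.2   81. ] [ 339. -144.   74.] [ 364. -113.   86.]
red 114 [236.9 189.1] [602.4 282.    4.7] [585. 222.  -1.] [617. 343.   9.]
red 17 [270.6 189.5] [596.6 181.7  52.7] [591. 171.  48.] [600. 195.  57.]
red 73 [293.2 201.2] [567.5 124.    5.5] [556.  82.  -1.] [579. 163.  11.]
red 16 [319.7 199.9] [566.4  50.9  52.9] [564.  39.  47.] [570.  63.  57.]
red 162 [233.  209.9] [543.5 291.3   4.9] [473.  80.  -1.] [ 561.  353. 1262.]
red 112 [350.8 213.5] [530.2 -36.9   5.6] [ 516. -103.    1.] [548.  26.  12.]
red 111 [288.7 221.8] [509.  135.4   5.3] [473.  80.  -2.] [ 523.  177. 1262.]
red 169 [345.9 234.1] [474.4 -23.3   5.7] [457. -91.  -0.] [ 492.   80. 1262.]
red 31 [376.1 271.5] [ 372.  -101.7   32.9] [ 359. -115.   11.] [382. -93.  41.]
red 17 [235.4 295
[... 1756 characters left out ...]
4  85.8] [425.1 684.1  44.9] [ 233. -367.   -6.] [1102.  815. 1153.]
b 66 [416.2 135.5] [556.8 454.8  78.5] [542. 440.  59.] [571. 472.  86.]
b 62 [312.2 198.7] [536.   57.8  98.7] [461.  48.  -2.] [552. 102. 103.]
b 71 [219.  199.5] [ 354.4 -129.9   79.5] [ 338. -147.   71.] [ 368. -114.   86.]
red 51 [462.2   1.8] [-386.6 2070.1 -644.7] [-446. 2048. -669.] [-351. 2099. -603.]
red 27 [403.2 147.4] [537.6 426.1  24.7] [508. 418.  -2.] [548. 457.  35.]
red 676 [359.  198.8] [581.5 181.6   5.8] [ 540. -367.   -2.] [1102.  348. 1153.]
red 27 [234.4 210.2] [ 380.2 -107.7   29.6] [ 357. -115.    9.] [389. -94.  39.]
red 463 [286.2 232.3] [525.  -33.4   4.8] [ 460. -367.   -1.] [1102.   43. 1153.]
```

View pics/top_z.png

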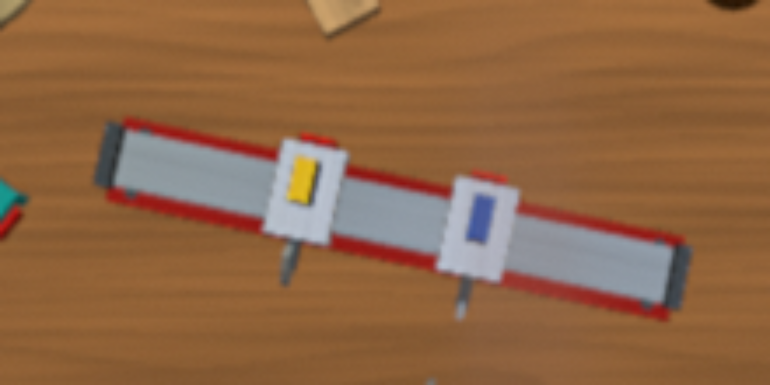

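View pics/scene_z.png

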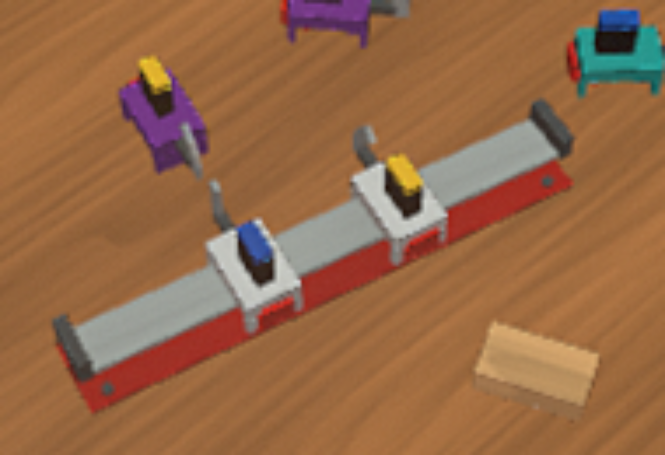

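Run:
```python
from h import *
from scipy.spatial.transform import Rotation as R
c=pickle.load(open('pics/top_0.pkl','rb')); P=pts(c); ok=c['range_z']>0
for nm,reg,lo,hi in(('tray',(412,155,495,250),9,25),('jar',(375,120,410,155),60,95),('pot',(320,100,356,138),60,90),('block',(255,120,290,163),24,40)):
    a,b,cc,d=reg; m=ok[b:d,a:cc]; q=P[b:d,a:cc][m]; q=q[(q[:,2]>lo)&(q[:,2]<hi)]
    print(nm,len(q),cv2.minAreaRect(q[:,:2].astype(np.float32)),np.percentile(q[:,2],[5,50,95]).round(1))
# tray via corners by ray at rim z18
for u,v in((426,163),(485,168),(482,240),(420,234)): print(ray(c,u,v,18).round(1))
for n in('top','scene'):
    cc=pickle.load(open(f'pics/{n}_0.pkl','rb'));P=pts(cc);ok=cc['range_z']>0
    H=cv2.cvtColor(cc['color'],cv2.COLOR_BGR2HSV)
    for nm,lo,hi,x in (('y',(20,120,60),(35,255,255),(564,192)),('b',(105,100,50),(125,255,255),(534,58))):
        m=(cv2.inRange(H,lo,hi)>0)&ok&(np.hypot(P[...,0]-x[0],P[...,1]-x[1])<40)&(P[...,2]>95)
        q=P[m]; v,u=np.nonzero(m); print(n,nm,len(q),q.mean(0).round(1),ray(cc,u.mean(),v.mean(),100).round(1))
s=manip.read_state(); r=R.from_euler('xyz',s['eef_rot']); print(r.as_matrix().round(4))
yaw=-np.arctan(69.2/305.3); print('yaw',yaw)
xr=np.array([np.cos(yaw),np.sin(yaw),0]);yr=np.array([-np.sin(yaw),np.cos(yaw),0])
for sg in(1,-1):
    T=np.c_[[0,0,-1],sg*yr,np.cross([0,0,-1],sg*yr)]
    print(sg,(R.from_matrix(T)*r.inv()).as_rotvec().round(4))
```

```text
tray 634 ((564.5928344726562, -321.50860595703125), (172.4037628173828, 200.343505859375), 84.00703430175781) [ 9.3 16.  21.2]
jar 346 ((732.5234985351562, -147.38632202148438), (51.518577575683594, 52.66059875488281), 24.81147003173828) [64.4 83.9 88.1]
pot 205 ((785.775390625, -0.2157135009765625), (80.85783386230469, 81.8519287109375), 47.63508224487305) [61.8 72.7 76.8]
block 560 ((732.7434692382812, 178.99708557128906), (90.5035171508789, 49.7443733215332), 28.463804244995117) [25.3 29.  32.9]
[ 671.4 -249.5   18. ]
[ 656.5 -415.5   18. ]
[ 455.2 -400.2   18. ]
[ 473.  -227.8   18. ]
top y 70 [561.6 191.2  99.2] [561.5 191.1 100. ]
top b 62 [531.7  59.1  99.7] [531.7  59.1 100. ]
scene y 58 [565.2 191.6  98.3] [566.1 190.7 100. ]
scene b 57 [535.4  58.3  99.2] [535.9  57.9 100. ]
[[-3.000e-04  2.973e-01 -9.548e-01]
 [ 1.000e-03 -9.548e-01 -2.973e-01]
 [-1.000e+00 -1.100e-03 -1.000e-04]]
yaw -0.22289607845218623
1 [-0.0000e+00 -1.4000e-03  2.6169e+00]
-1 [-0.0011  0.     -0.5247]
```

Call:
{"name": "jog_arm", "arguments": {"series": [0, 0, 2.617, 0.4, 0.716, 0, 0.1, 0, 0, 2.617, 0.4, 0.716, 0, 0.1, 0, 0, 2.617, 0.4, 0.716, 0, 0.1, 0, 0, 2.617, 0.4, 0.716, 0, 0.1, 0, 0, 2.617, 0.4, 0.716, 0, 0.1, 0, 0, 2.617, 0.4, 0.716, 0, 0.1, 0, 0, 2.617, 0.4, 0.716, 0, 0.1, 0, 0, 2.617, 0.4, 0.716, 0, 0.1, 0, 0, 2.617, 0.4, 0.716, 0, 0.1, 0, 0, 2.617, 0.4, 0.716, 0, 0.1, 0, 0, 2.617, 0.4, 0.716, 0, 0.1, 0, 0, 2.617, 0.4, 0.716, 0, 0.1, 0, 0, 2.617, 0.4, 0.716, 0, 0.1, 0, 0, 2.617, 0.4, 0.716, 0, 0.1, 0, 0, 2.617, 0.4, 0.716, 0, 0.1, 0, 0, 2.617, 0.4, 0.716, 0, 0.1, 0, 0, 2.617, 0.4, 0.716, 0, 0.1, 0, 0, 2.617, 0.4, 0.716, 0, 0.1], "squeeze": 30}}

```text
clock: 2.35
eef_pos: [563.5, 190.4, 224.8]
eef_rot: [0.403, 1.57, 0.178]
wrist_force: [-0.4, -0.3, -0.1]
finger_gap: 51.7
```

```bash
cat >> h.py <<'E'
from scipy.spatial.transform import Rotation as R
yaw=-0.223
XR=np.array([np.cos(yaw),np.sin(yaw),0]);YR=np.array([-np.sin(yaw),np.cos(yaw),0])
def wrist(tag):
    s=manip.read_state(); c=manip.camera('wrist')
    T=np.eye(4);T[:3,:3]=R.from_euler('xyz',s['eef_rot']).as_matrix();T[:3,3]=s['eef_pos']
    c['pose']=T@np.array(c['mount']); cv2.imwrite(f'pics/wrist_{tag}.png',c['color']); pickle.dump(c,open(f'pics/wrist_{tag}.pkl','wb')); return c,s
E
python3 - <<'E'
from h import *
c,s=wrist('1'); print(s['clock'],s['eef_pos'],s['joints'].round(3),s['finger_gap'],s['wrist_force'])
print(R.from_euler('xyz',s['eef_rot']).as_matrix().round(3))
P=pts(c);ok=c['range_z']>0
H=cv2.cvtColor(c['color'],cv2.COLOR_BGR2HSV)
m=(cv2.inRange(H,(20,120,60),(35,255,255))>0)&ok
q=P[m]; print(len(q),q.mean(0),cv2.minAreaRect(q[q[:,2]>97][:,:2].astype(np.float32)))
v,u=np.nonzero(m); print(u.mean(),v.mean(),ray(c,u.mean(),v.mean(),100))
E
```

```text
2.35 [563.45103073 190.35747584 224.75169771] [ 0.264  0.4    1.386 -0.     1.355 -1.082] 51.7322935235769 [-0.36184527 -0.26267657 -0.06483799]
[[ 0.     0.223  0.975]
 [ 0.     0.975 -0.223]
 [-1.     0.     0.   ]]
3035 [549.56579291 205.10989404 291.03749513] ((558.1788940429688, 201.73690795898438), (77.01329803466797, 48.40476989746094), 76.79806518554688)
360.04085667215816 347.97924217462935 [755.62033612 202.53086013 100.        ]
```

View pics/wrist_1.png

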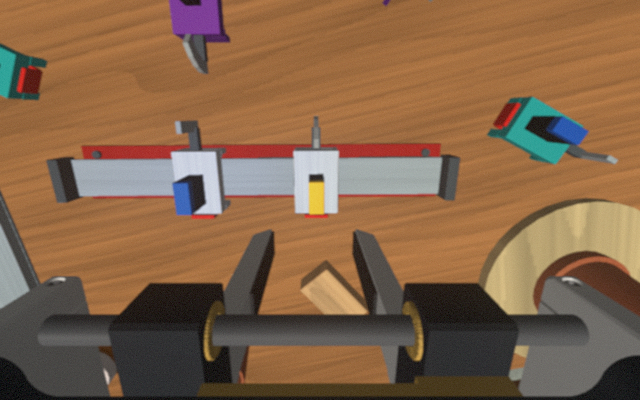

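The wrist view shows yellow at (316,196), between the open fingers in y, and blue at (187,195).

Run:
```python
from h import *
c=pickle.load(open('pics/wrist_1.pkl','rb'));P=pts(c);ok=c['range_z']>0
H=cv2.cvtColor(c['color'],cv2.COLOR_BGR2HSV)
for nm,lo,hi,reg in(('y',(20,120,60),(35,255,255),(300,165,335,225)),('b',(105,120,50),(125,255,255),(165,165,215,225))):
    m=(cv2.inRange(H,lo,hi)>0); k=np.zeros_like(m);k[reg[1]:reg[3],reg[0]:reg[2]]=1; m&=k
    v,u=np.nonzero(m); q=P[m&ok&(P[...,2]>97)&(P[...,2]<104)]
    print(nm,u.min(),u.max(),v.min(),v.max(),ray(c,u.mean(),v.mean(),100).round(1),len(q),q.mean(0),cv2.minAreaRect(q[:,:2].astype(np.float32)))
m=ok&(P[...,2]>37)&(P[...,2]<43);m[:140]=0;m[215:]=0
q=P[m];d=q[:,:2]-np.array([562,191])
print(cv2.minAreaRect(q[:,:2].astype(np.float32)),np.median(q,0))
```

```text
y 309 323 180 213 [562.9 193.  100. ] 483 [563.3578799  192.87400638  99.82369188] ((563.6398315429688, 192.68319702148438), (14.392036437988281, 33.453712463378906), 77.53512573242188)
b 173 192 182 213 [533.3  61.6 100. ] 491 [533.48007071  61.440444    99.79066706] ((533.6840209960938, 61.06866455078125), (15.922024726867676, 32.896080017089844), 77.93087005615234)
((559.829345703125, 206.506103515625), (622.6259765625, 89.73662567138672), 77.15735626220703) [544.13398829 140.1758566   39.7998115 ]
```

Call:
{"name": "jog_arm", "arguments": {"series": [0, 0, 0, 0, 0.0015, -0.05, 0.1, 0, 0, 0, 0, 0.0015, -0.1, 0.1, 0, 0, 0, 0, 0.0015, -0.13, 0.1, 0, 0, 0, 0, 0.0015, -0.14, 0.1, 0, 0, 0, 0, 0.0015, -0.14, 0.1, 0, 0, 0, 0, 0.0015, -0.14, -1, 0, 0, 0, 0, 0.0015, -0.14, -1, 0, 0, 0, 0, 0.0015, -0.14, -1, 0, 0, 0, 0, 0.0015, -0.14, -1, 0, 0, 0, 0, 0.0015, -0.14, -1], "squeeze": 30}}

```text
clock: 3.65
eef_pos: [563.6, 192.5, 84.7]
eef_rot: [0.604, 1.57, 0.381]
wrist_force: [-1.8, 0.9, 3.5]
finger_gap: 15.5
```

Run:
```python
from h import *
s=manip.read_state(); print(s['clock'],s['eef_pos'],s['finger_gap'],s['wrist_force'],s['moment'])
for d in (3,6,9,12,15,18,20,22,24):
    t=np.radians(d); x=32*np.cos(t)-43.5*np.sin(t)-32; z=32*np.sin(t)+43.5*np.cos(t)-43.5
    print(d,(-t*YR).round(4)[:2],(XR*x/1000).round(4)[:2],round(z/1000,4))
```

```text
3.65 [563.61539855 192.4738652   84.73658693] 15.470841246642903 [-1.78169679  0.94532456  3.48968984] [ 0.14645424 -0.08639889  0.04101925]
3 [-0.0116 -0.0511] [-0.0023  0.0005] 0.0016
6 [-0.0232 -0.1021] [-0.0046  0.001 ] 0.0031
9 [-0.0347 -0.1532] [-0.007   0.0016] 0.0045
12 [-0.0463 -0.2043] [-0.0095  0.0022] 0.0057
15 [-0.0579 -0.2553] [-0.012   0.0027] 0.0068
18 [-0.0695 -0.3064] [-0.0146  0.0033] 0.0078
20 [-0.0772 -0.3404] [-0.0164  0.0037] 0.0083
22 [-0.0849 -0.3745] [-0.0182  0.0041] 0.0088
24 [-0.0926 -0.4085] [-0.02    0.0045] 0.0093
```

Call:
{"name": "jog_arm", "arguments": {"series": [-0.0116, -0.0511, 0, -0.0023, 0.0005, 0.0016, -1, -0.0232, -0.1021, 0, -0.0046, 0.001, 0.0031, -1, -0.0347, -0.1532, 0, -0.007, 0.0016, 0.0045, -1, -0.0347, -0.1532, 0, -0.007, 0.0016, 0.0045, -1]}}

```text
clock: 4.15
eef_pos: [556.7, 194.1, 89.3]
eef_rot: [0.003, 1.412, -0.219]
wrist_force: [5.9, -0.5, -1.7]
finger_gap: 16.1
```

Run:
```python
from h import *
s=manip.read_state(); print(s['clock'],s['eef_pos'],s['finger_gap'],s['wrist_force'],s['moment'],s['moment']@YR,R.from_euler('xyz',s['eef_rot']).as_matrix()[:,0].round(3))
```

```text
4.15 [556.74871695 194.09629017  89.32551442] 16.0934714322659 [ 5.85057819 -0.51660823 -1.74796058] [-0.11136684 -1.35962765  0.05450086] -1.350590530223514 [ 0.154 -0.034 -0.987]
```

Call:
{"name": "jog_arm", "arguments": {"series": [-0.0116, -0.0511, 0, -0.0025, 0.0006, 0.0012, -1, -0.0232, -0.1021, 0, -0.005, 0.0011, 0.0023, -1, -0.0348, -0.1532, 0, -0.0076, 0.0017, 0.0033, -1, -0.0425, -0.1872, 0, -0.0094, 0.0021, 0.0038, -1, -0.0502, -0.2213, 0, -0.0112, 0.0025, 0.0043, -1, -0.0502, -0.2213, 0, -0.0112, 0.0025, 0.0043, -1, -0.0502, -0.2213, 0, -0.0112, 0.0025, 0.0043, -1]}}

```text
clock: 5.03
eef_pos: [545.2, 196.4, 93.1]
eef_rot: [-0.001, 1.189, -0.224]
wrist_force: [-4.6, 1.7, 2.4]
finger_gap: 15.8
```

Run:
```python
from h import *
c,s=wrist('2'); print(s['clock'],s['eef_pos'],s['finger_gap'],s['wrist_force'],s['moment'],s['moment']@YR,R.from_euler('xyz',s['eef_rot']).as_matrix()[:,0].round(3))
c=snap('scene','2'); cv2.imwrite('pics/s2.png',cv2.resize(c['color'][100:260,260:460],None,fx=4,fy=3.6))
```

```text
5.025 [545.15207229 196.43788978  93.08226912] 15.80748644468894 [-4.57229662  1.68979114  2.35723726] [0.49880293 0.84223627 0.0451769 ] 0.9316945482252655 [ 0.364 -0.083 -0.928]
```

View pics/s2.png

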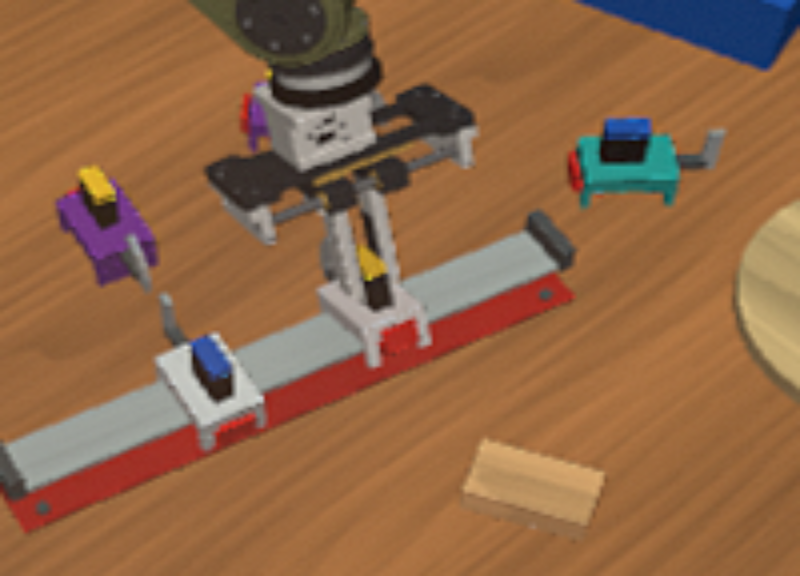

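View pics/wrist_2.png

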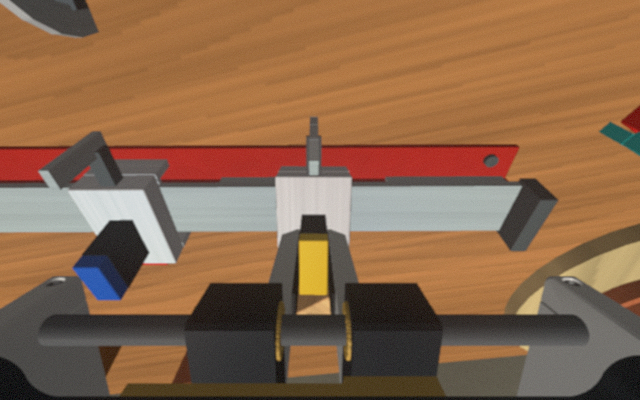

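The tool has rocked with the gripper: its catch is up above the rail and the tilt is about 21°. I'll zoom in on the rail's near edge at row 180.

Run:
```python
from h import *
c=cv2.imread('pics/wrist_2.png'); cv2.imwrite('pics/w2z.png',cv2.resize(c[165:195,160:540],None,fx=2.1,fy=8))
```

```text
(no output)
```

View pics/w2z.png

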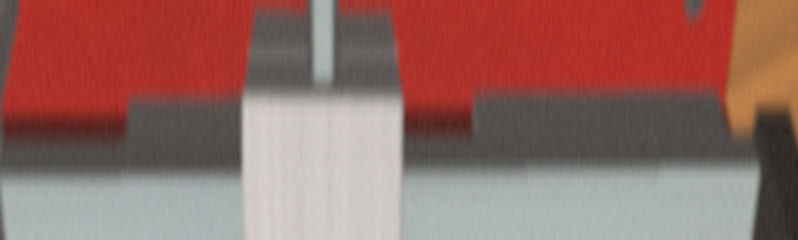

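The lip is visible in this tilted view. Just to +y of the tool it is shallow out to zoom column 475 (image column 386), so the gap's far edge is there. I'll locate that edge with a ray.

Run:
```python
from h import *
c=pickle.load(open('pics/wrist_2.pkl','rb'))
g0=np.array([563.3,192.4,0])
for u,v in((386,178),(386,181),(220,178),(276,176),(351,176),(313,176)):
    for z in (30,40):
        p=ray(c,u,v,z)-g0; print(u,v,z,'along',(p@YR).round(1),'across from origin',(p@XR+10).round(1))
s=manip.read_state(); print((s['eef_pos']-g0)@YR,(s['eef_pos']-g0)@XR)
print((YR*30).round(2),(YR*10).round(2), (XR*5).round(2))
```

```text
386 178 30 along 53.3 across from origin -21.7
386 178 40 along 50.4 across from origin -28.4
386 181 30 along 53.7 across from origin -19.0
386 181 40 along 50.7 across from origin -25.9
220 178 30 along -69.8 across from origin -21.9
220 178 40 along -65.9 across from origin -28.6
276 176 30 along -28.1 across from origin -23.6
276 176 40 along -26.6 across from origin -30.2
351 176 30 along 27.2 across from origin -23.5
351 176 40 along 25.7 across from origin -30.1
313 176 30 along -0.8 across from origin -23.6
313 176 40 along -0.8 across from origin -30.2
-0.08833945191374452 -18.588897458473895
[ 6.63 29.26  0.  ] [2.21 9.75 0.  ] [ 4.88 -1.11  0.  ]
```

Call:
{"name": "jog_arm", "arguments": {"series": [0, 0, 0, 0.0013, 0.0057, 0.0, -1, 0, 0, 0, 0.0026, 0.0114, 0.0, -1, 0, 0, 0, 0.004, 0.0172, 0.0, -1, 0, 0, 0, 0.0053, 0.0229, 0.0, -1, 0, 0, 0, 0.0066, 0.0286, 0.0, -1, 0, 0, 0, 0.0077, 0.034, 0.0, -1, 0, 0, 0, 0.0077, 0.034, 0.0, -1]}}

```text
clock: 6.0
eef_pos: [553.1, 230.9, 93.2]
eef_rot: [0.001, 1.187, -0.222]
wrist_force: [-2.8, 1.8, 2.0]
finger_gap: 16.0
```

```bash
cat > st.py <<'E'
from h import *
s=manip.read_state(); d=s['eef_pos']-np.array([563.3,192.4,0])
f=s['wrist_force']; print(s['clock'],s['eef_pos'].round(1),'gap',s['finger_gap'].round(1),'F x,y,z rail',(f@XR).round(1),(f@YR).round(1),f[2].round(1),'M',(s['moment']@XR).round(2),(s['moment']@YR).round(2),'along',(d@YR).round(1),'across',(d@XR).round(1))
E
python3 st.py
python3 - <<'E'
from h import *
c,s=wrist('3')
cv2.imwrite('pics/w3z.png',cv2.resize(c['color'][100:310,160:540],None,fx=2.1,fy=2.5))
E
```

```text
Traceback (most recent call last):
  File "st.py", line 3, in <module>
    f=s['wrist_force']; print(s['clock'],s['eef_pos'].round(1),'gap',s['finger_gap'].round(1),'F x,y,z rail',(f@XR).round(1),(f@YR).round(1),f[2].round(1),'M',(s['moment']@XR).round(2),(s['moment']@YR).round(2),'along',(d@YR).round(1),'across',(d@XR).round(1))
                                                                     ^^^^^^^^^^^^^^^^^^^^^
AttributeError: 'float' object has no attribute 'round'
```

View pics/w3z.png

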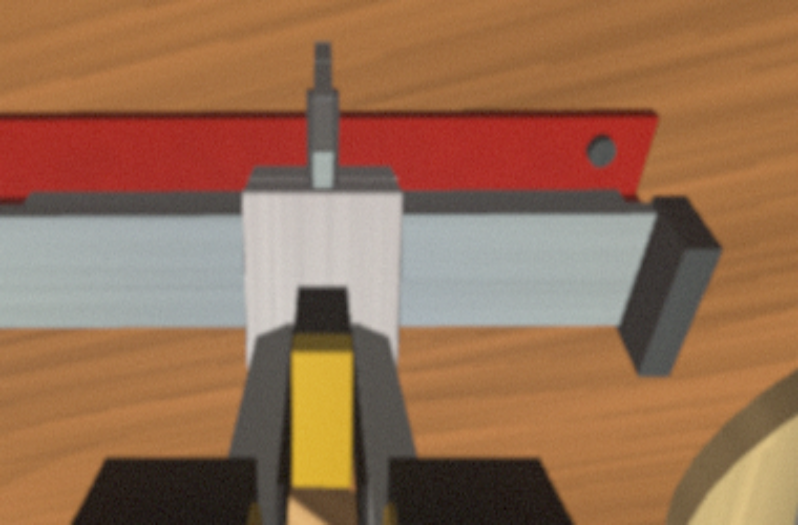

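The tool slid freely and now covers the gap, with the lip visible on both sides of it. Next I'll pull it towards -x in stages.

Call:
{"name": "jog_arm", "arguments": {"series": [0, 0, 0, -0.002, 0.0004, 0.0, -1, 0, 0, 0, -0.0039, 0.0009, 0.0, -1, 0, 0, 0, -0.0059, 0.0013, 0.0, -1, 0, 0, 0, -0.0068, 0.0015, 0.0, -1, 0, 0, 0, -0.0068, 0.0015, 0, -1]}}

```text
clock: 6.68
eef_pos: [546.1, 232.0, 93.2]
eef_rot: [-0.0, 1.187, -0.223]
wrist_force: [-0.2, -0.2, -2.8]
finger_gap: 15.6
```

```bash
sed -i "s/s\['finger_gap'\].round(1)/round(s['finger_gap'],1)/" st.py; python3 st.py
```

```text
6.675 [546.1 232.   93.2] gap 15.6 F x,y,z rail -0.2 -0.3 -2.8 M 0.04 0.24 along 34.8 across -25.5
```

Call:
{"name": "jog_arm", "arguments": {"series": [0, 0, 0, -0.001, 0.0002, 0.0, -1, 0, 0, 0, -0.002, 0.0004, 0.0, -1, 0, 0, 0, -0.003, 0.0007, 0, -1, 0, 0, 0, -0.003, 0.0007, 0, -1]}}

```text
clock: 7.18
eef_pos: [543.1, 232.7, 93.3]
eef_rot: [-0.0, 1.187, -0.223]
wrist_force: [0.2, -0.3, -2.5]
finger_gap: 15.7
```

```bash
python3 st.py
```

```text
7.175 [543.1 232.7  93.3] gap 15.7 F x,y,z rail 0.3 -0.3 -2.5 M 0.06 0.27 along 34.8 across -28.6
```

It has come 10 mm with no resistance, so the hook is over the gap. I'll go on to 16 mm.

Call:
{"name": "jog_arm", "arguments": {"series": [0, 0, 0, -0.002, 0.0004, 0.0, -1, 0, 0, 0, -0.004, 0.0009, 0.0, -1, 0, 0, 0, -0.006, 0.0014, 0, -1, 0, 0, 0, -0.006, 0.0014, 0, -1]}}

```text
clock: 7.68
eef_pos: [537.0, 234.1, 93.3]
eef_rot: [-0.0, 1.187, -0.223]
wrist_force: [0.1, -0.9, -2.0]
finger_gap: 15.8
```

```bash
python3 st.py
```

```text
7.675 [537.  234.1  93.3] gap 15.8 F x,y,z rail 0.3 -0.9 -2.0 M 0.05 0.26 along 34.9 across -34.8
```

Call:
{"name": "jog_arm", "arguments": {"series": [0, 0, 0, 0, 0, 0.002, -1, 0, 0, 0, 0, 0, 0.004, -1, 0, 0, 0, 0, 0, 0.006, -1, 0, 0, 0, 0, 0, 0.008, -1]}}

```text
clock: 8.18
eef_pos: [537.2, 234.1, 101.4]
eef_rot: [0.0, 1.187, -0.223]
wrist_force: [-0.0, 0.6, -2.8]
finger_gap: 15.5
```

```bash
python3 st.py
```

```text
8.175 [537.2 234.1 101.4] gap 15.5 F x,y,z rail -0.2 0.6 -2.8 M 0.08 0.26 along 34.9 across -34.7
```

Call:
{"name": "jog_arm", "arguments": {"series": [0, 0, 0, 0, 0, 0.005, -1, 0, 0, 0, 0, 0, 0.01, -1, 0, 0, 0, 0, 0, 0.018, -1, 0, 0, 0, 0, 0, 0.03, -1, 0, 0, 0, 0, 0, 0.05, -1, 0, 0, 0, 0, 0, 0.075, -1, 0.017, 0.075, 0, 0, 0, 0.1, -1, 0.034, 0.15, 0, 0, 0, 0.11, -1, 0.051, 0.225, 0, 0, 0, 0.12, -1, 0.068, 0.3, 0, 0, 0, 0.12, -1, 0.085, 0.3745, 0, 0, 0, 0.12, -1, 0.085, 0.3745, 0, 0, 0, 0.12, -1, 0.085, 0.3745, 0, 0, 0, 0.12, -1]}}

```text
clock: 9.8
eef_pos: [537.1, 234.1, 221.5]
eef_rot: [0.099, 1.569, -0.124]
wrist_force: [-0.0, 0.3, -2.1]
finger_gap: 15.6
```

```bash
python3 st.py;  python3 - <<'E'
from h import *
c,s=wrist('4'); print(s['eef_rot'],s['joints'].round(2))
c=snap('scene','4'); cv2.imwrite('pics/s4.png',cv2.resize(c['color'][60:260,230:480],None,fx=3,fy=3))
print(np.array([564.5,-321.5])-s['eef_pos'][:2])
E
```

```text
9.8 [537.1 234.1 221.5] gap 15.6 F x,y,z rail -0.1 0.2 -2.1 M 0.08 -0.13 along 34.9 across -34.8
[ 0.09872313  1.56906658 -0.12385862] [ 0.35  0.38  1.42 -0.    1.34 -1.  ]
[  27.42039181 -555.61769221]
```

View pics/s4.png

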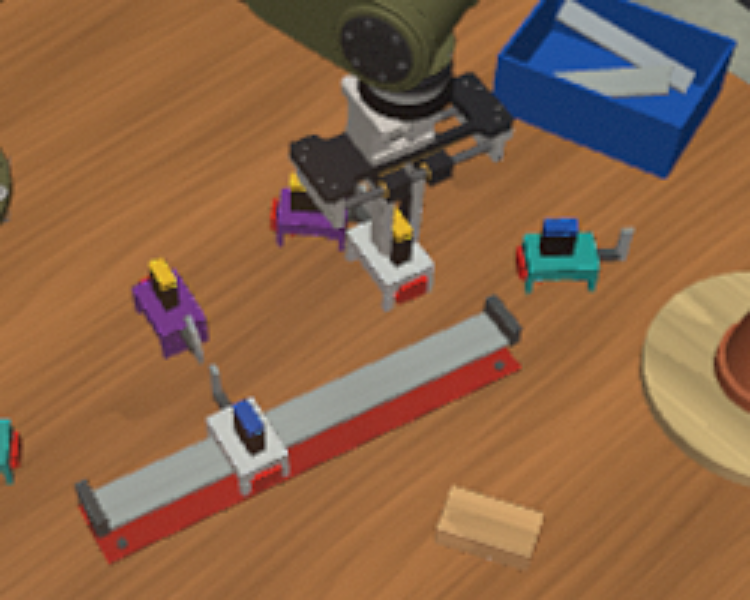

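View pics/wrist_4.png

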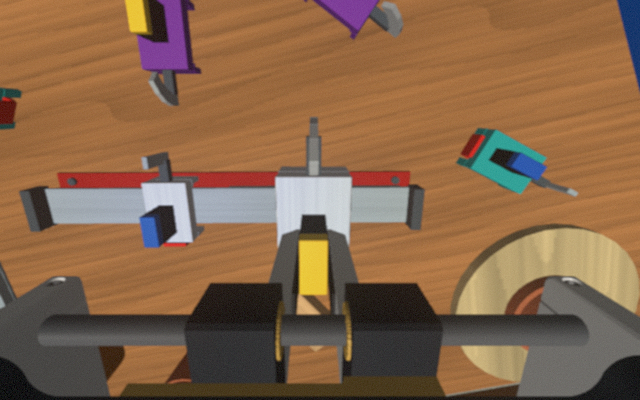

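The yellow tool is off the rail, upright in the gripper, and blue is still clipped on. I'll check its tilt in the hand, then carry it to the tray.

Call:
{"name": "jog_arm", "arguments": {"series": [0, 0, 0, 0.001, -0.02, 0, -1, 0, 0, 0, 0.003, -0.06, 0, -1, 0, 0, 0, 0.006, -0.11, 0, -1, 0, 0, 0, 0.01, -0.165, 0, -1, 0, 0, 0, 0.013, -0.22, 0, -1, 0, 0, 0, 0.016, -0.275, 0, -1, 0, 0, 0, 0.02, -0.33, 0, -1, 0, 0, 0, 0.023, -0.385, 0, -1, 0, 0, 0, 0.026, -0.44, 0, -1, 0, 0, 0, 0.029, -0.49, 0, -1, 0, 0, 0, 0.031, -0.53, 0, -1, 0, 0, 0, 0.033, -0.55, 0, -1, 0, 0, 0, 0.033, -0.556, 0, -1, 0, 0, 0, 0.033, -0.556, 0, -1, 0, 0, 0, 0.033, -0.556, 0, -1]}}

```text
clock: 11.78
eef_pos: [570.2, -321.2, 221.5]
eef_rot: [0.228, 1.571, 0.006]
wrist_force: [0.5, -0.7, -3.6]
finger_gap: 15.7
```

```bash
python3 st.py;  python3 - <<'E'
from h import *
c,s=wrist('5'); P=pts(c);ok=c['range_z']>0
for nm,r in (('bridge',(282,175,345,225)),('top',(304,240,324,290))):
    a,b,d,e=r; q=P[b:e,a:d][ok[b:e,a:d]]; 
    med=np.median(q[:,2]); q=q[abs(q[:,2]-med)<8]; A=np.c_[q[:,:2]-q[:,:2].mean(0),np.ones(len(q))]; k=np.linalg.lstsq(A,q[:,2],rcond=None)[0]
    print(nm,len(q),q.mean(0).round(1),'slope',k.round(3),'z rel tcp',q[:,2].mean()-s['eef_pos'][2])
c=snap('scene','5'); cv2.imwrite('pics/s5.png',cv2.resize(c['color'][180:400,120:420],None,fx=2.6,fy=2.6))
c=snap('top','5')
E
```

```text
11.775 [ 570.2 -321.2  221.5] gap 15.7 F x,y,z rail 0.6 -0.6 -3.6 M 0.06 -0.17 along -499.3 across 120.3
bridge 2970 [ 543.2 -315.7  194.6] slope [ 3.10000e-02 -7.00000e-03  1.94617e+02] z rel tcp -26.867541557322824
top 996 [ 568.5 -321.1  236.6] slope [2.00000e-03 2.00000e-03 2.36589e+02] z rel tcp 15.104875509645154
```

View pics/s5.png

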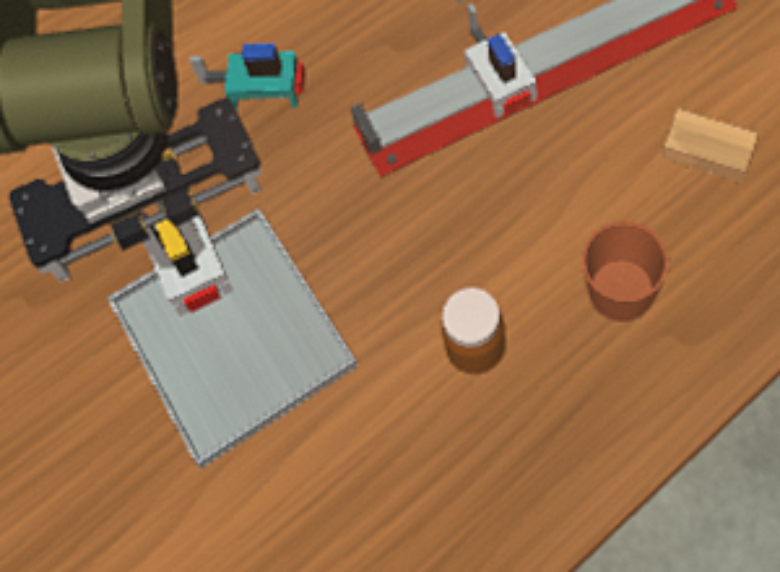

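View pics/wrist_5.png

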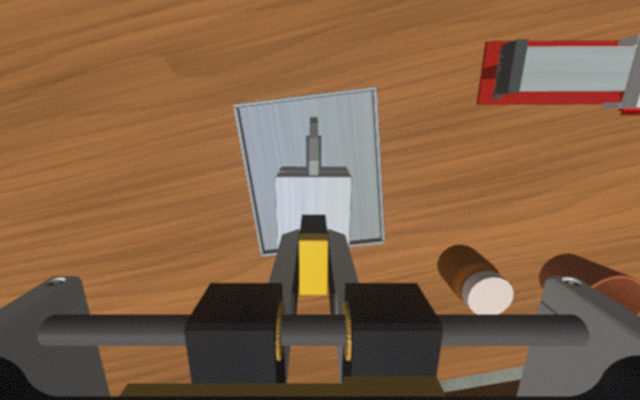

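The tool is level in the hand, with a bridge slope of at most 0.03. I'll confirm the tray centre from the corners in the wrist view, at about (236,105), (375,88), (384,242) and (262,255).

Run:
```python
from h import *
c=pickle.load(open('pics/wrist_5.pkl','rb'))
q=np.array([ray(c,u,v,18) for u,v in((236,105),(375,88),(384,242),(262,255))]); print(q.round(1),q.mean(0))
for i in range(4): print(np.linalg.norm(q[i]-q[i-1]))
```

```text
[[ 460.6 -389.9   18. ]
 [ 478.4 -227.1   18. ]
 [ 673.  -247.3   18. ]
 [ 655.2 -412.5   18. ]] [ 566.79297263 -319.20385664   18.        ]
195.9055542229722
163.82549977113237
195.72081906353029
166.17703068939102
```

Call:
{"name": "jog_arm", "arguments": {"series": [0, 0, 0, 0.001, 0, -0.02, -1, 0, 0, 0, 0.001, 0, -0.05, -1, 0, 0, 0, 0.001, 0, -0.08, -1, 0, 0, 0, 0.001, 0, -0.11, -1, 0, 0, 0, 0.001, 0, -0.13, -1, 0, 0, 0, 0.001, 0, -0.14, -1, 0, 0, 0, 0.001, 0, -0.146, -1, 0, 0, 0, 0.001, 0, -0.148, -1, 0, 0, 0, 0.001, 0, -0.148, -1]}}

```text
clock: 13.05
eef_pos: [571.4, -322.1, 73.8]
eef_rot: [-0.298, 1.57, -0.521]
wrist_force: [-0.4, 1.0, -3.8]
finger_gap: 15.7
```

```bash
python3 st.py
```

```text
13.05 [ 571.4 -322.1   73.8] gap 15.7 F x,y,z rail -0.6 0.9 -3.8 M 0.07 -0.14 along -499.9 across 121.7
```

Call:
{"name": "jog_arm", "arguments": {"series": [0, 0, 0, 0, 0, -0.001, -1, 0, 0, 0, 0, 0, -0.002, -1, 0, 0, 0, 0, 0, -0.003, -1, 0, 0, 0, 0, 0, -0.0035, -1, 0, 0, 0, 0, 0, -0.0035, -1]}}

```text
clock: 13.68
eef_pos: [571.2, -321.9, 69.8]
eef_rot: [0.5, 1.571, 0.277]
wrist_force: [-0.2, 0.2, -1.8]
finger_gap: 15.7
```

```bash
python3 st.py
```

```text
13.675 [ 571.2 -321.9   69.8] gap 15.7 F x,y,z rail -0.2 0.2 -1.8 M 0.09 -0.11 along -499.8 across 121.5
```

Call:
{"name": "jog_arm", "arguments": {"series": [0, 0, 0, 0, 0, -0.0005, -1, 0, 0, 0, 0, 0, -0.001, -1, 0, 0, 0, 0, 0, -0.001, -1]}}

```text
clock: 14.05
eef_pos: [571.2, -322.0, 69.7]
eef_rot: [-0.206, 1.57, -0.429]
wrist_force: [-3.9, 1.5, 7.6]
finger_gap: 15.7
```

```bash
python3 st.py
```

```text
14.05 [ 571.2 -322.    69.7] gap 15.7 F x,y,z rail -4.1 0.7 7.6 M 0.43 0.86 along -499.9 across 121.5
```

The tool is on the floor. Now to release and retreat.

Call:
{"name": "jog_arm", "arguments": {"series": [0, 0, 0, 0, 0, 0, -0.6, 0, 0, 0, 0, 0, 0, -0.4, 0, 0, 0, 0, 0, 0, -0.2, 0, 0, 0, 0, 0, 0, -0.2, 0, 0, 0, 0, 0, 0, -0.2, 0, 0, 0, 0, 0, 0.01, -0.2, 0, 0, 0, 0, 0, 0.03, -0.2, 0, 0, 0, 0, 0, 0.06, -0.2, 0, 0, 0, 0, 0, 0.1, -0.2, 0, 0, 0, 0, 0, 0.14, -0.2, 0, 0, 0, 0, 0, 0.15, -0.2, 0, 0, 0, 0, 0, 0.15, -0.2]}}

```text
clock: 15.55
eef_pos: [571.2, -322.0, 219.3]
eef_rot: [-0.267, 1.57, -0.49]
wrist_force: [-0.5, 0.3, -0.9]
finger_gap: 38.0
```

```bash
python3 st.py;  python3 - <<'E'
from h import *
c,s=wrist('6'); P=pts(c);ok=c['range_z']>0
H=cv2.cvtColor(c['color'],cv2.COLOR_BGR2HSV)
m=(cv2.inRange(H,(20,120,60),(35,255,255))>0)&ok&(P[...,2]>60)&(P[...,2]<100)
q=P[m];print('yellow top',len(q),q.mean(0).round(1),q[:,2].std())
# bridge
m=ok&(P[...,2]>38)&(P[...,2]<48)&(np.hypot(P[...,0]-566,P[...,1]+320)<50)
q=P[m];A=np.c_[q[:,:2]-q[:,:2].mean(0),np.ones(len(q))];print('bridge',len(q),np.linalg.lstsq(A,q[:,2],rcond=None)[0].round(3))
c=snap('top','6'); H=cv2.cvtColor(c['color'],cv2.COLOR_BGR2HSV);P=pts(c);ok=c['range_z']>0
m=(cv2.inRange(H,(105,100,50),(125,255,255))>0)&ok&(np.hypot(P[...,0]-534,P[...,1]-58)<40)&(P[...,2]>95);print('blue',P[m].mean(0),'was 531.7 59.1')
c=snap('scene','6'); cv2.imwrite('pics/s6.png',cv2.resize(c['color'][120:400,120:420],None,fx=2.1,fy=2.1))
E
```

```text
15.55 [ 571.2 -322.   219.3] gap 38.0 F x,y,z rail -0.5 0.2 -0.9 M 0.1 -0.15 along -499.9 across 121.4
yellow top 441 [ 570.2 -322.1   84.8] 0.9000062071732975
bridge 2093 [ 7.0000e-03 -1.0000e-03  4.2686e+01]
blue [531.34343225  59.12271032  99.64484004] was 531.7 59.1
```

View pics/s6.png

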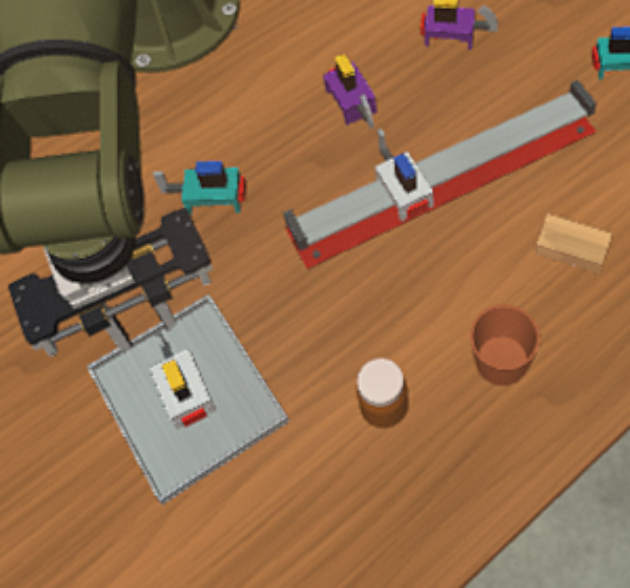

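View pics/wrist_6.png

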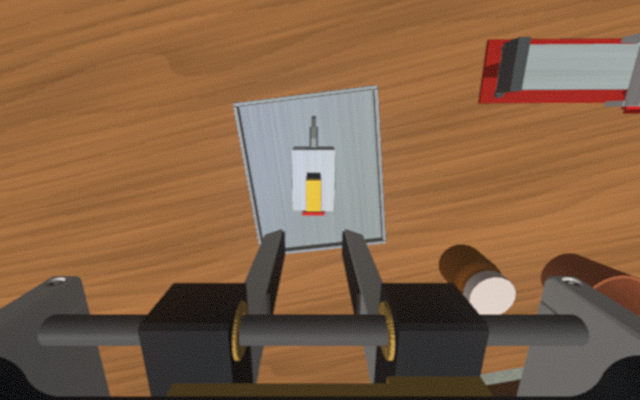

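The tool stands flat in the tray. Its top is at z = 85, so the grip point is about 63 mm above the floor, within 5 mm of the tray's centre. Blue has not moved and the gripper is clear, so I'm handing in.

```bash
python3 -c "
from cell import manip
print(manip.sign_off())"
```

```text
the job is handed in; nothing more can be done
None
```

The yellow-topped tool is off the rail and standing in the steel tray, and I handed the job in at about 15.6 s. The hand-in gives no verdict, so what follows is from my own checks.

**What I did:** I pinched the fin and rocked it 22° about the hook edge until the catch came free. I then slid the tool 34 mm towards +y. The tilted wrist camera had shown the gap on that side; I confirmed it by feel, pulling 16 mm to -x with almost no resistance. After that I lifted it out, carried it over, set it down and backed off.

**Last checks:**
- **Yellow tool:** it is upright, with a bridge slope of about 0.007. Its grip point is about 63 mm above the tray floor and about 5 mm from the tray's centre.
- **Blue tool:** it is still clipped on, and the top camera shows it moved by less than 1 mm.
- **Pot, jar and block:** they look undisturbed in the final picture. I did not measure them again.
- **Forces:** wrist force readings, taken at the end of each move, stayed under about 9 N. I did not log the peaks in between or the tool-to-rail contact force.

The cameras disagreed by 2 to 4 mm on the grip point at the start. No check failed.

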